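# Walk the balance stone round to the backstop

### The arm

A 6-joint arm with a two-finger parallel gripper is mounted at the origin on the work surface. World frame = base frame: x ahead of the robot, y to its left, z up, the work surface at z = 0. Lengths are in m, angles in rad, forces in N, time in s.
With the tool pointing down it reaches from about 0.225 to 0.875 m from the base axis. Payload 3.4 kg.
Tool frame: the origin (TCP) lies at the very end of the fingers, on their centre line; the grasp point (between the pads) lies 19 mm behind it (manip.hold_point_z is the distance from the TCP to the grasp point, in m); z points along the fingers, x is the direction in which the jaws open and shut, and the axes are right-handed (so a half turn about z gives the same grasp; the last joint's range is limited). The gripper opens to 85 mm and grips with 20 to 120 N. Pads are 22 mm wide; open, the fingers measure 114 mm over their backs; the gripper's body (76 mm by 85 mm) begins 54 mm behind the grasp point. The pads swing forward as they close: fully open they stand 13 mm farther back than shut.
Start: joints at [-0.121, 0.276, 1.505, -0, 1.361, -0.121], TCP at [0.575, -0, 0.231] pointing down, gripper open.
Joint ranges: [-2.89, 2.89], [-0.75, 2.08], [0.22, 2.7], [-1.18, 4.32], [0.11, 2.71], [-2.7, 2.7]. Speed limits (rad/s): [2.57, 2.57, 3.14, 3.14, 3.14, 3.14].

### API

Orientations are given as a unit quaternion [w, x, y, z].
In Python, from rig import telemetry, cams, manip, finder gives the robot as it stands. The module is installed in compiled form; this text tells all that it offers.
- The arm moves only by the tool carry_out, never from a script. Its argument "rows" is a list that holds one entry, the list of rows, each a list of 5 numbers: the gripper's target within -1 to 1 (fully open at 1, half-way at 0, shut at -1), then the shift along the world's x, y, z in cm, then the turn about the world's z in rad. A call has 1 to 12 rows; each row shifts and turns the commanded pose from where the row before left it; what a row does not reach is not made up. A row lasts 1/10 s, in which the tool goes at most 50 mm and 8.59 degrees, less where a joint would pass 70% of its speed; a pose out of reach is approached as far as the arm can. A call with a gripper value outside its range is refused whole. The fingers move at their own pace and stop on an object; "force" is the grip in N (left out, the last holds). Time passes only in rows, so rows that do not move let the fingers close. It gives the time, the measured TCP pose, the force and the opening at its end, in the units of the state.
- telemetry.get_state(): the state, without advancing time (a new reading comes with each control period).
- cams.get_image(name): name is "scene" or "side" or "wrist"; returns a dict with "image" (420x560x3 uint8, red, green, blue), "camera_matrix" (3x3 intrinsics, pixels), "eye" and "attitude" of the camera in the world. Camera axes: x right, y down, z forward; pixel columns grow to the right and rows downward; lengths in m; the calibration is good to about 2 mm. A picture is of the moment at which its call begins. There is no depth.
- manip.sign_off(): hands the job in, once; it reports no verdict.
Trained networks look in a picture, given as the dict that the camera call returned (one of the last four; its "shot" number tells which), for a name from the list of things; names that differ only in an ending like _2 or _b are one class to them, and where a whole thing is asked for, a point or a joint stands for the part that bears it (a point fixed in the world has none). Each returns a list of dicts, best first, with "confidence" (0 to 1); they miss things now and then, are a little off and sometimes report something else, mostly with a low value. They report only what shows in the picture. A call takes as long as a camera call. They do not tell look-alikes from the thing itself.
- finder.boxes_of(picture, thing): "xy" ([column, row] in pixels, amid what is visible of it).
The state is a dict: "clock": time; "qpos": joint angles; "qd": joint speeds; "effort": joint torques, N m; "position": TCP position; "ee_rot": TCP orientation; "contact_force": force on the tool from outside, world axes, zero at the start; "moment": the same for the moment, N m; "width": finger opening in m.
Only numpy, scipy, OpenCV 4.12 (cv2) and the standard library are available. Lean on these libraries where they do the work, as an engineer would, in place of code of your own. Each camera call takes 0.05 s, during which the arm holds its last target.

### The job

The heavy stone block that a dispensing balance stands on has been left askew on the counter. Push on its corners to walk it round and forward, without lifting or tipping it, until its plain long back face stands square to the steel backstop with a clear gap of about 20 mm, and the stone does not stick out past either end of the backstop. The stone must never touch the backstop, nothing may touch the spirit level on its front, and the jar, mortar and carton stay where they are.

Things in the scene. Friction and masses are not known exactly. Their poses are not given: they have to be found in the camera images.
- plinth: Loose grey stone block, 100 (x) x 190 (y) x 40 mm high, 1.6 to 2.3 kg. Origin: centre of its underside; x points out of the plain back face that must face the backstop, z up. The spirit level is on the opposite front face, whose outer 45 mm at each end are free to push. A push at one end of the front turns it about 8 rad and moves its centre about 0.4 m per metre of push; it stops with the push.
- plinth_back (a point): Middle of the lower edge of the stone's back face, 50 mm along +x from the stone's origin, at counter height.
- level: Spirit level fixed to the front of the stone: aluminium holder with glass tube, 100 mm long (along y, centred), standing 16 mm out from the face, 10 to 30 mm above the counter. Origin: middle of the lower edge of the stone's front face, axes as the stone's. Not to be touched.
- backstop: Steel angle fixed to the counter beyond the stone, 300 mm long (y), 45 mm high, foot and ribs on its far side. Origin: middle of the lower edge of the flat face that looks at the stone. y runs along that face, x points away from the stone (the angle spans x = 0 to 45 mm), z up. A stone standing right has its x axis along this one and plinth_back at x = -20 mm.
- pill_jar: Bystander: amber jar with a white cap, 48 mm across, 75 mm high, loose. Origin: centre of its underside.
- mortar: Bystander: white ceramic bowl, 90 mm across, 55 mm high, loose. Origin: centre of its underside.
- carton: Bystander: white carton, 45 x 85 x 55 mm high, loose. Origin: centre of its underside.
Mind the look-alikes: they are no part of the job. What is meant by the plinth is not orange or turquoise, and is the smaller of those in its own colour.

How it is judged:
By the outcome, as a careful person would: the job done as asked, in the order asked, and still so for the second after the job is handed in, with the robot touching nothing.
It also fails if it takes over 72 s, if anything falls off the work surface, if the arm or the gripper's body presses on something with over 40 N, if the wrist force passes 120 N, or if a joint passes its speed limit or range.

## Working session

There is one attempt and no reset: what is moved stays moved. The work goes in short steps, Python scripts to look and compute and a tool call to move; the robot and the scene stay as the last step left them, time stands still between calls to the robot, and variables do not carry over. Pictures are saved under pics/ and viewed, and the job is handed in when it is done.

Besides the shell and the picture viewer there is one more tool, called after "Call:" as name(argument=value, ...), one argument or row to a line, values as JSON. carry_out: Moves the arm, as the interface text tells. Its arguments: {"type":"object","properties":{"rows":{"type":"array","items":{"type":"array","items":{"type":"array","items":{"type":"number"}}}},"force":{"type":"number"}},"required":["rows"]}

```bash
mkdir -p pics
cat > h.py <<'E'
import numpy as np,cv2
from rig import telemetry,cams,manip,finder
def snap(n,f):
    p=cams.get_image(n); cv2.imwrite('pics/'+f,p['image'][:,:,::-1]); return p
def R(p):
    a=np.array(p['attitude'],float)
    if a.shape==(3,3): return a
    from scipy.spatial.transform import Rotation as Q
    w=a.ravel(); return Q.from_quat([w[1],w[2],w[3],w[0]]).as_matrix()
def ray(p,uv,z=0):
    K=np.array(p['camera_matrix']);d=R(p)@np.linalg.inv(K)@np.array([uv[0],uv[1],1.])
    e=np.array(p['eye']);return e+d*(z-e[2])/d[2]
def proj(p,X):
    c=R(p).T@(np.array(X)-np.array(p['eye']));c=np.array(p['camera_matrix'])@c;return c[:2]/c[2]
E
python3 - <<'E'
from h import *
print(telemetry.get_state())
for n in ['scene','side','wrist']:
    p=snap(n,n+'0.png');print(n,p['eye'],p['attitude'],p['camera_matrix'])
    for t in ['plinth','level','backstop','pill_jar','mortar','carton']:
        for b in finder.boxes_of(p,t): print(t,b, ray(p,b['xy'],0.02).round(3))
E
```

```text
{'clock': 0.0, 'qpos': array([-1.20984022e-01,  2.76589933e-01,  1.50613256e+00, -2.59053128e-05,
        1.36071671e+00, -1.21013212e-01]), 'qd': array([-0.0003675 , -0.00204064,  0.00067055,  0.00012995,  0.00101713,
       -0.00026618]), 'effort': array([ 6.20495921e-04, -4.16768074e+01, -2.45808578e+01, -1.52056768e-04,
        1.11346930e-02,  1.69860516e-05]), 'position': array([5.74463943e-01, 5.96678488e-05, 2.30442838e-01]), 'ee_rot': array([-9.88699103e-05,  9.99999574e-01,  1.73075054e-05, -9.18054075e-04]), 'contact_force': array([-0.55022506, -0.71434361, -0.72633876]), 'moment': array([ 0.02047084,  0.01826288, -0.00424056]), 'width': 0.0853637944142299}
scene [ 1.08224774 -0.22292752  1.01480203] [-0.25557783  0.83170177  0.4698348  -0.14902152] [[423.10889767   0.         282.27172034]
 [  0.         423.10889767 204.60719394]
 [  0.           0.           1.        ]]
plinth {'xy': [287.7, 148.9], 'confidence': 0.86} [0.321 0.244 0.02 ]
plinth {'xy': [400.5, 130.7], 'confidence': 0.73} [0.444 0.596 0.02 ]
plinth {'xy': [255.9, 233.6], 'confidence': 0.65} [0.539 0.01 
[... 1613 characters left out ...]
 304.90447827 213.36518262]
 [  0.           0.           1.        ]]
plinth {'xy': [75.4, 42.0], 'confidence': 0.94} [0.358 0.154 0.02 ]
plinth {'xy': [254.9, 170.7], 'confidence': 0.86} [0.542 0.02  0.02 ]
plinth {'xy': [73.1, 306.1], 'confidence': 0.6} [ 0.298 -0.159  0.02 ]
level {'xy': [211.0, 192.0], 'confidence': 0.87} [ 0.49  -0.005  0.02 ]
level {'xy': [257.4, 168.4], 'confidence': 0.69} [0.545 0.023 0.02 ]
level {'xy': [69.6, 298.3], 'confidence': 0.64} [ 0.295 -0.147  0.02 ]
level {'xy': [31.9, 81.5], 'confidence': 0.56} [0.304 0.116 0.02 ]
backstop {'xy': [415.8, 138.6], 'confidence': 0.77} [0.725 0.056 0.02 ]
carton {'xy': [415.3, 136.9], 'confidence': 0.24} [0.724 0.058 0.02 ]
```

View pics/scene0.png

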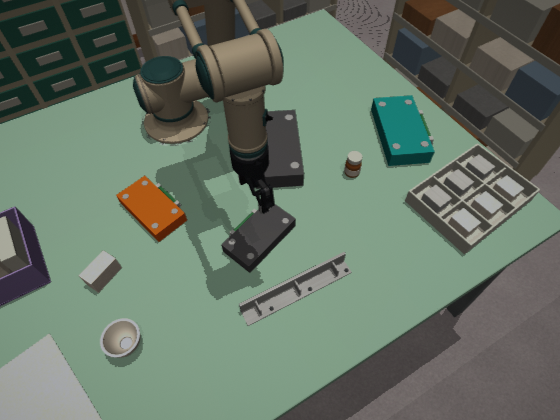

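View pics/side0.png

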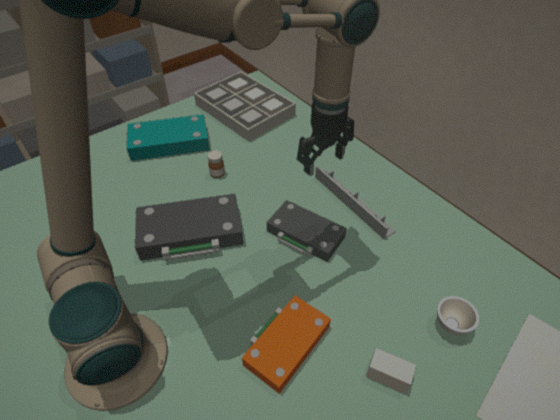

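View pics/wrist0.png

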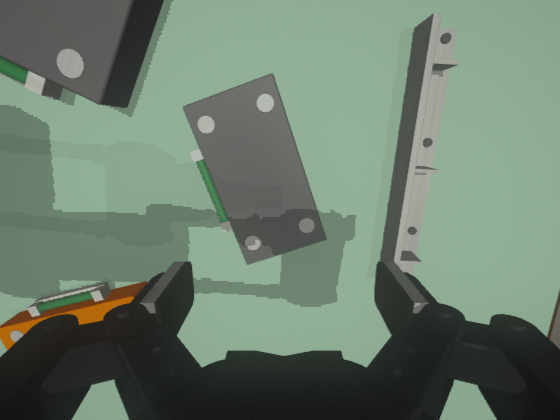

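The plinth is the smaller grey block in the middle: wrist corners about (183,107), (273,74), (326,239), (247,264). Its level faces the robot. The backstop is the strip at right. I'll measure both more closely.

```bash
cat >> h.py <<'E'
def fitrect(p,c,z=.04):
    # c: 4 px corners order: back-left(+y), back-right, front-right, front-left ; fit pose
    P=np.array([ray(p,u,z)[:2] for u in c])
    L=np.array([[.05,.095],[.05,-.095],[-.05,-.095],[-.05,.095]])
    m=P.mean(0);H=L.T@(P-m);U,S,V=np.linalg.svd(H);Rt=V.T@U.T
    return m,np.arctan2(Rt[1,0],Rt[0,0]),np.linalg.norm(P-np.roll(P,-1,0),axis=1),np.abs((Rt@L.T).T+m-P).max()
E
python3 - <<'E'
from h import *
p=cams.get_image('wrist')
print(fitrect(p,[(273,74),(326,239),(247,264),(183,107)]))
im=p['image'][:,:,::-1]
cv2.imwrite('pics/w_a.png',cv2.resize(im[60:275,165:345],None,fx=2.7,fy=2.7,interpolation=2))
cv2.imwrite('pics/w_b.png',cv2.resize(im[0:290,360:480],None,fx=2,fy=2,interpolation=2))
E
```

```text
(array([0.54833121, 0.01580166]), np.float64(0.3274042410564364), array([0.18727859, 0.09851077, 0.18765085, 0.09895625]), np.float64(0.0015376286581274545))
```

View pics/w_a.png

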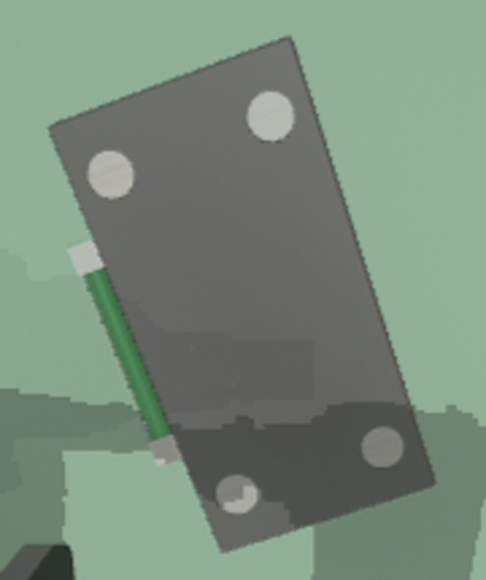

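View pics/w_b.png

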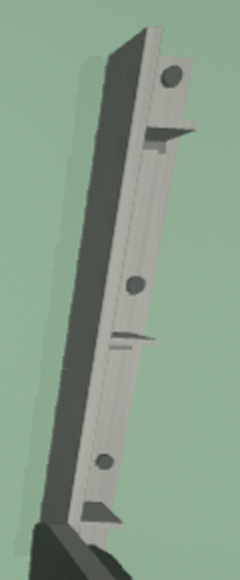

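Run:
```python
from h import *
p=cams.get_image('wrist')
a=ray(p,(434,13.5),.045);b=ray(p,(394,263.5),.045);c=ray(p,(414,28),0);d=ray(p,(380,261),0)
for q in(a,b,c,d):print(q.round(4))
for q,r in((a,b),(c,d)):
    v=(q-r)[:2];print(np.arctan2(-v[0],v[1]))
s=cams.get_image('scene');im=s['image'][:,:,::-1]
cv2.imwrite('pics/s_b.png',cv2.resize(im[240:330,225:365],None,fx=5,fy=5,interpolation=2))
```

```text
[0.7186 0.1723 0.045 ]
[ 0.7056 -0.0859  0.045 ]
[0.7181 0.1727 0.    ]
[ 0.7042 -0.1032  0.    ]
-0.050331381322594806
-0.050062217667106335
```

View pics/s_b.png

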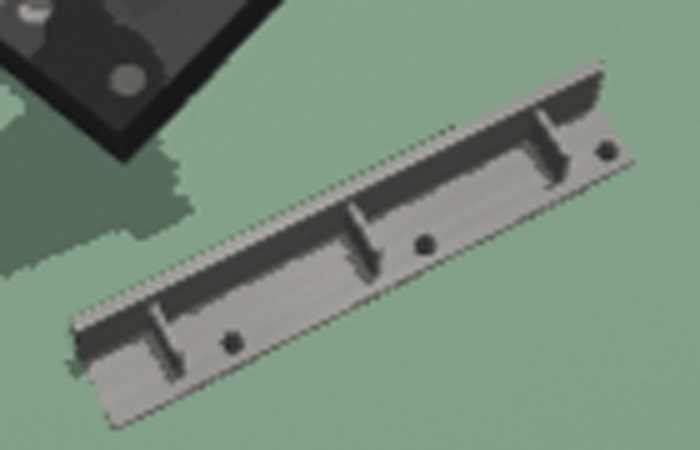

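Run:
```python
from h import *
p=cams.get_image('wrist')
for u,z in [((101,104),.05),((127,108),0),((164,0),0),((25,295),.055)]:print(ray(p,u,z).round(3))
s=cams.get_image('scene')
print(ray(s,(345,252.4),.045),ray(s,(239.4,304),.045))
m=np.array([.548,.016]);t=.327
Rm=np.array([[np.cos(t),-np.sin(t)],[np.sin(t),np.cos(t)]])
for l in [(-.05,.095),(-.05,.078),(-.075,.078),(-.05,-.095),(.05,-.095),(.05,.095)]:print(l,m+Rm@l, proj(p,[*(m+Rm@l),.04]))
```

```text
[0.392 0.091 0.05 ]
[0.393 0.09  0.   ]
[0.448 0.199 0.   ]
[ 0.271 -0.121  0.055]
[0.72028627 0.17366175 0.045     ] [ 0.70277091 -0.123933    0.045     ]
(-0.05, 0.095) [0.47013516 0.0899058 ] [181.83129422 105.8623433 ]
(-0.05, 0.078) [0.47559562 0.07380662] [188.4056032  122.05038305]
(-0.075, 0.078) [0.45192037 0.06577654] [166.69340736 129.97745702]
(-0.05, -0.095) [ 0.53116382 -0.09002614] [246.43834469 264.94545073]
(0.05, -0.095) [ 0.62586484 -0.0579058 ] [326.59508232 239.66683263]
(0.05, 0.095) [0.56483618 0.12202614] [272.76842401  72.13882367]
```

Call:
carry_out(
  rows=[
    [[-1, -3.1, 1.65, -2, 0.08], [-1, -3.1, 1.65, -2, 0.08], [-1, -3.1, 1.65, -3, 0.08], [-1, -3.1, 1.65, -3, 0.06], [-1, 0, 0, -3, 0], [-1, 0, 0, 0, 0], [-1, 0, 0, 0, 0], [-1, 0, 0, 0, 0]],
  ],
)

```text
clock: 2.1
position: [0.4534, 0.0657, 0.1029]
ee_rot: [0.0, 0.989, 0.149, 0.002]
contact_force: [-0.5, 0.6, 1.0]
width: -0.0003
```

Run:
```python
from h import *
snap('wrist','w1.png');snap('scene','s1.png');snap('side','d1.png')
s=telemetry.get_state();print(s['position'],s['ee_rot'],s['width'],s['contact_force'])
```

```text
[0.45267035 0.06570903 0.10255021] [2.37340768e-04 9.88812536e-01 1.49156028e-01 1.48075265e-03] -1.419610772552756e-05 [-0.65206146  0.12123359 -0.15308905]
```

View pics/w1.png

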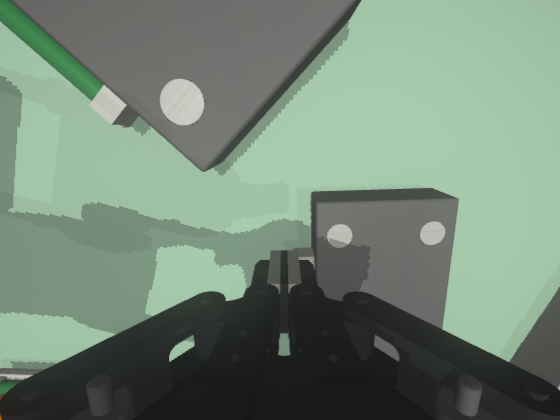

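View pics/d1.png

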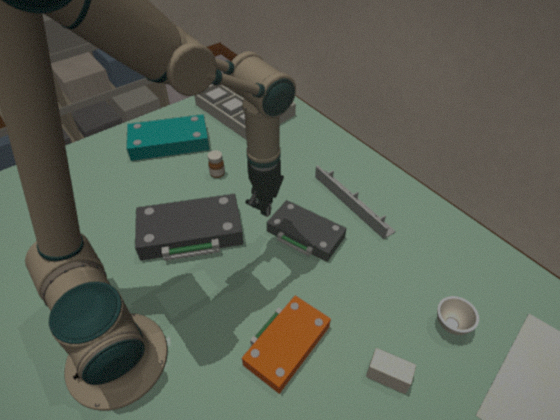

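Call:
carry_out(
  rows=[
    [[-1, 0, 0, -3, 0], [-1, 0, 0, -3, 0], [-1, 0, 0, -2, 0], [-1, 0, 0, -0.7, 0], [-1, 0, 0, 0, 0]],
  ],
)

```text
clock: 2.75
position: [0.4511, 0.0659, 0.0141]
ee_rot: [-0.0, 0.989, 0.149, -0.0]
contact_force: [-0.4, -0.6, 0.3]
width: -0.0002
```

Run:
```python
from h import *
p=snap('wrist','w2.png');p=snap('side','d2.png')
cv2.imwrite('pics/d2z.png',cv2.resize(p['image'][150:290,220:380,::-1],None,fx=4,fy=4,interpolation=2))
s=telemetry.get_state();print(s['position'],s['contact_force'])
```

```text
[0.45215811 0.06591713 0.01517751] [ 0.00745324 -0.70637987  0.31227083]
```

View pics/w2.png

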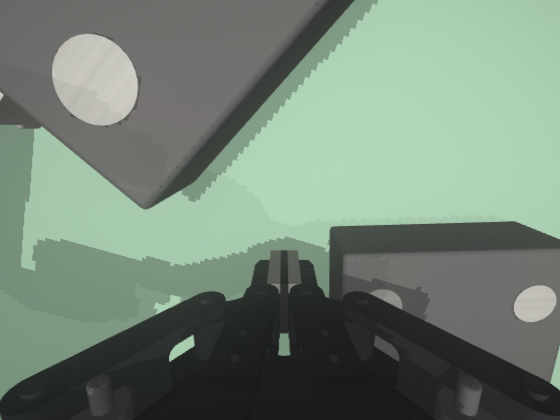

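View pics/d2z.png

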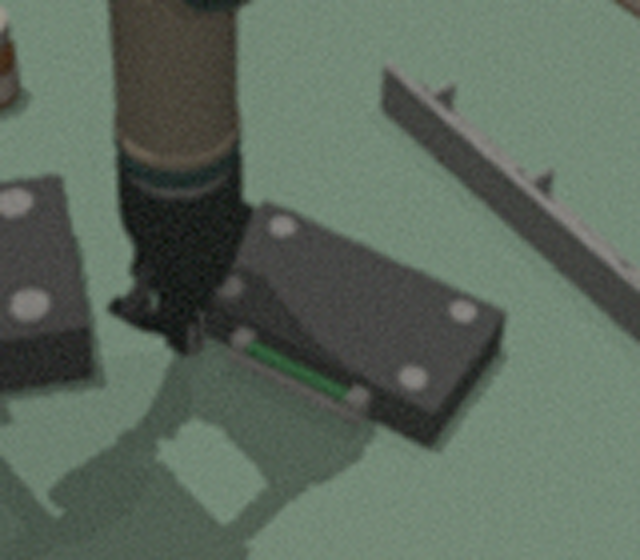

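Call:
carry_out(
  rows=[
    [[-1, 0.5, 0.15, 0, 0], [-1, 0.5, 0.15, 0, 0], [-1, 0.6, 0.35, 0, -0.05], [-1, 0.6, 0.35, 0, -0.05], [-1, 0.6, 0.35, 0, -0.05], [-1, 0.6, 0.35, 0, -0.05], [-1, 0.6, 0.35, 0, -0.05], [-1, 0.6, 0.35, 0, -0.05], [-1, 0, 0, 0, 0]],
  ],
)

```text
clock: 3.75
position: [0.4926, 0.091, 0.0142]
ee_rot: [-0.0, 1.0, -0.0, -0.005]
contact_force: [-8.7, 2.2, 5.2]
width: -0.0001
```

Run:
```python
from h import *
p=snap('scene','s3.png');p=snap('side','d3.png')
cv2.imwrite('pics/d3z.png',cv2.resize(p['image'][150:290,220:400,::-1],None,fx=4,fy=4,interpolation=2))
s=telemetry.get_state();print(s['position'],s['contact_force'])
```

```text
[0.49259862 0.09103894 0.01421737] [-7.77973107  3.67982796  4.17355446]
```

View pics/d3z.png

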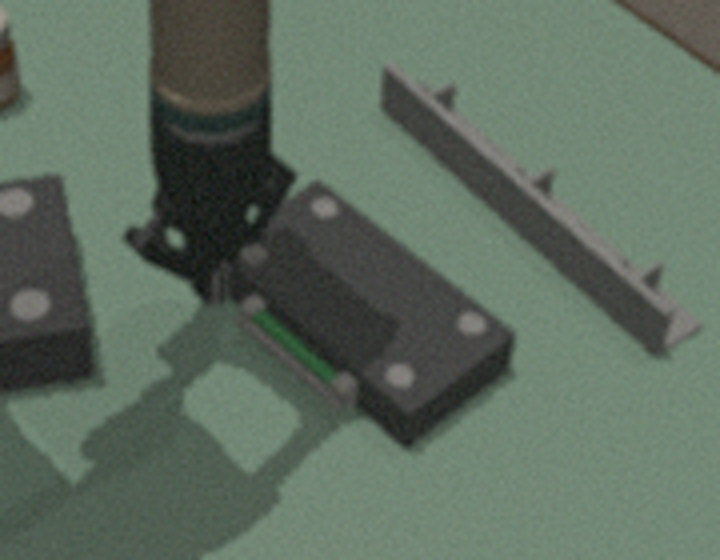

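```bash
cat >> h.py <<'E'
from scipy.optimize import least_squares
L4=np.array([[.05,.095],[.05,-.095],[-.05,-.095],[-.05,.095]])
def fit(obs,x0):
    # obs: list of (pic, idx 0..3 BL,BR,FR,FL, z, (u,v))
    def f(x):
        c,s=np.cos(x[2]),np.sin(x[2]);r=[]
        for p,i,z,uv in obs:
            l=L4[i];r+=list(proj(p,[x[0]+c*l[0]-s*l[1],x[1]+s*l[0]+c*l[1],z])-uv)
        return np.array(r)
    q=least_squares(f,x0,loss='soft_l1');return q.x,f(q.x)
def loc(pose,w):
    c,s=np.cos(pose[2]),np.sin(pose[2]);d=np.array(w[:2])-pose[:2];return np.array([c*d[0]+s*d[1],-s*d[0]+c*d[1]])
B0=np.array([.7114,.0228]);BA=-.05
def report(x):
    print('pose',x.round(4));tcp=telemetry.get_state()['position'];print('tcp local',loc(x,tcp).round(4))
    c,s=np.cos(x[2]),np.sin(x[2]);bx=np.r_[B0,BA]
    for i,n in enumerate(['BL','BR','FR','FL']):
        l=L4[i];print(n,loc(bx,[x[0]+c*l[0]-s*l[1],x[1]+s*l[0]+c*l[1]]).round(4),end=' ')
    print('yaw err',round(x[2]-BA,4))
E
python3 - <<'E'
from h import *
p=cams.get_image('side')
g=lambda u,v:(220+u/4,150+v/4)
x,r=fit([(p,0,.04,g(315,182)),(p,1,.04,g(515,332)),(p,2,.04,g(408,410)),(p,2,0,g(408,448))],[.57,.02,.05]);print(r.round(1));report(x)
E
```

```text
[-0.2 -1.5  0.4 -0.5  0.4  0.7 -0.7  0.6]
pose [0.5599 0.0172 0.0743]
tcp local [-0.0616  0.0786]
BL [-0.1132  0.0873] BR [-0.0896 -0.1013] FR [-0.1889 -0.1137] FL [-0.2124  0.0749] yaw err 0.1243
```

Call:
carry_out(
  rows=[
    [[-1, 0.5, 0.18, 0, -0.03], [-1, 0.5, 0.18, 0, -0.03], [-1, 0.5, 0.18, 0, -0.03], [-1, 0.5, 0.18, 0, -0.03], [-1, 0.5, 0.18, 0, -0.03], [-1, 0.5, 0.18, 0, -0.03], [-1, 0.5, 0.18, 0, -0.03], [-1, 0.5, 0.18, 0, -0.03], [-1, 0, 0, 0, 0]],
  ],
)

```text
clock: 4.8
position: [0.534, 0.105, 0.0142]
ee_rot: [0.0, 0.993, -0.12, -0.003]
contact_force: [-5.6, 1.5, 3.4]
width: -0.0002
```

Run:
```python
from h import *
p=snap('side','d4.png')
cv2.imwrite('pics/d4z.png',cv2.resize(p['image'][150:290,220:400,::-1],None,fx=4,fy=4,interpolation=2))
s=telemetry.get_state();print(s['position'],s['contact_force'])
```

```text
[0.53395743 0.10507038 0.01421057] [-4.53841049  1.76915574  3.22713771]
```

View pics/d4z.png

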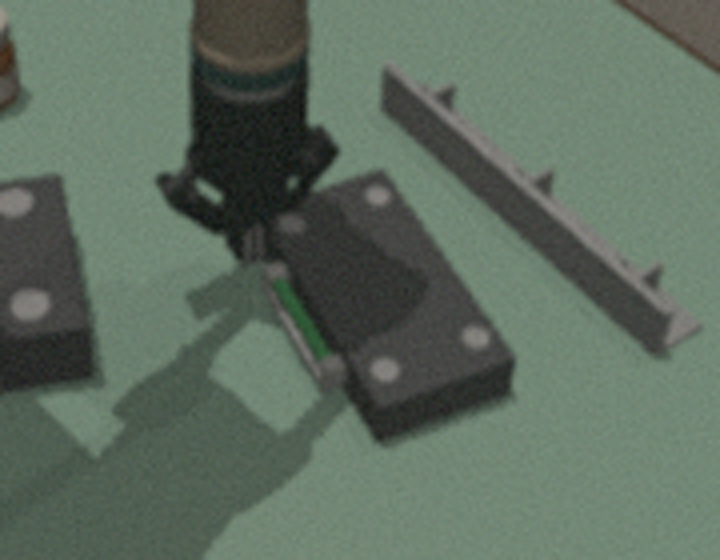

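Run:
```python
from h import *
p=cams.get_image('side')
g=lambda u,v:(220+u/4,150+v/4)
x,r=fit([(p,0,.04,g(382,170)),(p,1,.04,g(515,358)),(p,2,.04,g(378,408)),(p,2,0,g(380,444))],[.57,.02,-.2]);print(r.round(1));report(x)
def w(l):
    c,s=np.cos(x[2]),np.sin(x[2]);return np.array([x[0]+c*l[0]-s*l[1],x[1]+s*l[0]+c*l[1]]).round(4)
for l in[(-.12,.08),(-.12,-.08),(-.062,-.08)]:print(l,w(l))
```

```text
[-0.1 -0.9  0.7 -0.1  0.3  0.1 -1.2  0.5]
pose [ 0.5754  0.0133 -0.2405]
tcp local [-0.0621  0.0793]
BL [-0.0683  0.0675] BR [-0.1043 -0.1191] FR [-0.2024 -0.1001] FL [-0.1665  0.0864] yaw err -0.1905
(-0.12, 0.08) [0.4779 0.1195]
(-0.12, -0.08) [ 0.4398 -0.0358]
(-0.062, -0.08) [ 0.4961 -0.0497]
```

Call:
carry_out(
  rows=[
    [[-1, -2.8, 0.7, 0, 0], [-1, -2.8, 0.7, 0, 0], [-1, -0.9, -3.9, 0, 0], [-1, -0.9, -3.9, 0, 0], [-1, -1.0, -3.9, 0, 0], [-1, -1.0, -3.9, 0, 0], [-1, 2.5, -0.6, 0, 0], [-1, 2.3, -0.6, 0, 0], [-1, 0, 0, 0, 0]],
  ],
)

```text
clock: 5.8
position: [0.4953, -0.0513, 0.0152]
ee_rot: [0.0, 0.993, -0.12, 0.003]
contact_force: [-0.1, 0.8, 0.4]
width: -0.0003
```

Run:
```python
from h import *
p=snap('side','d5.png')
cv2.imwrite('pics/d5z.png',cv2.resize(p['image'][150:290,220:400,::-1],None,fx=4,fy=4,interpolation=2))
s=telemetry.get_state();print(s['position'],s['contact_force']);report(np.array([ 0.5754,  0.0133 ,-0.2405]))
```

```text
[ 0.49270538 -0.05018737  0.0147886 ] [-0.32608797  0.52702581  0.02122808]
pose [ 0.5754  0.0133 -0.2405]
tcp local [-0.0652 -0.0814]
BL [-0.0683  0.0675] BR [-0.1042 -0.119 ] FR [-0.2024 -0.1001] FL [-0.1665  0.0865] yaw err -0.1905
```

View pics/d5z.png

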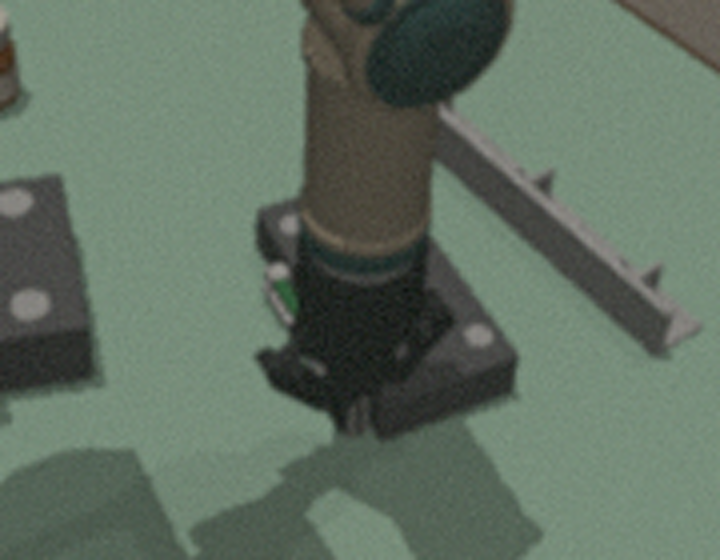

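Call:
carry_out(
  rows=[
    [[-1, 0.4, -0.2, 0, 0.02], [-1, 0.45, -0.23, 0, 0.035], [-1, 0.45, -0.23, 0, 0.035], [-1, 0.45, -0.23, 0, 0.035], [-1, 0.45, -0.22, 0, 0.035], [-1, 0.45, -0.22, 0, 0.035], [-1, 0.45, -0.2, 0, 0.035], [-1, 0.45, -0.2, 0, 0.035], [-1, 0.45, -0.18, 0, 0.035], [-1, 0.45, -0.16, 0, 0.035], [-1, 0.45, -0.16, 0, 0.035], [-1, 0, 0, 0, 0]],
  ],
)

```text
clock: 7.05
position: [0.5347, -0.0712, 0.0138]
ee_rot: [-0.0, 0.998, 0.067, -0.005]
contact_force: [-6.7, -1.9, 3.2]
width: -0.0
```

Run:
```python
from h import *
p=snap('side','d6.png')
cv2.imwrite('pics/d6z.png',cv2.resize(p['image'][150:290,220:400,::-1],None,fx=4,fy=4,interpolation=2))
p=snap('scene','s6.png')
cv2.imwrite('pics/s6z.png',cv2.resize(p['image'][180:330,200:370,::-1],None,fx=4,fy=4,interpolation=2))
s=telemetry.get_state();print(s['position'],s['contact_force'])
```

```text
[ 0.53468689 -0.07121716  0.01377537] [-6.66344532 -3.0282681   4.04044782]
```

View pics/d6z.png

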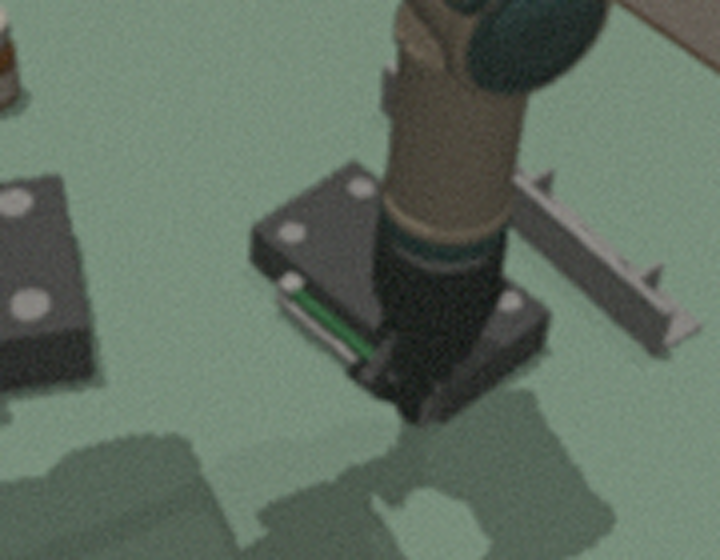

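View pics/s6z.png

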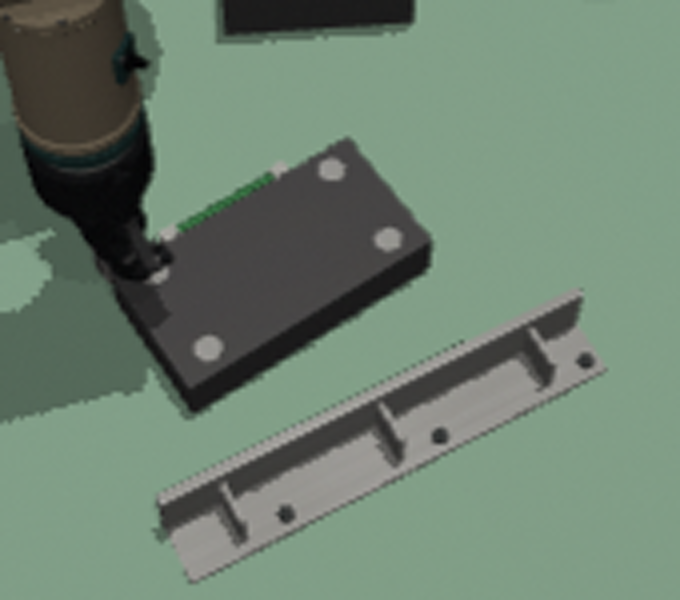

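Run:
```python
from h import *
d=cams.get_image('side');s=cams.get_image('scene')
g=lambda u,v:(220+u/4,150+v/4)
k=lambda u,v:(200+u/4,180+v/4)
os=[(s,3,.04,k(348,138)),(s,0,.04,k(432,238)),(s,1,.04,k(191,386)),(s,1,0,k(195,413)),(s,0,0,k(430,266))]
od=[(d,3,.04,g(252,232)),(d,0,.04,g(356,162)),(d,1,.04,g(549,315)),(d,3,0,g(252,265))]
for o in(os,od,os+od):
    x,r=fit(o,[.59,.02,.1]);print(r.round(1));report(x)
def w(l):
    c,s=np.cos(x[2]),np.sin(x[2]);return np.array([x[0]+c*l[0]-s*l[1],x[1]+s*l[0]+c*l[1]]).round(4)
for l in[(-.11,-.08),(-.11,.078),(-.066,.078)]:print(l,w(l))
```

```text
[-0.1 -1.2  0.5 -0.2 -0.4  0.4 -0.3  0.3  0.4  0.1]
pose [0.5927 0.0182 0.0604]
tcp local [-0.0632 -0.0858]
BL [-0.0791  0.0894] BR [-0.0582 -0.0994] FR [-0.1576 -0.1104] FL [-0.1785  0.0784] yaw err 0.1104
[-0.5 -1.   0.1 -0.2  1.4  0.3 -0.6  0.4]
pose [0.5902 0.0117 0.0457]
tcp local [-0.0592 -0.0802]
BL [-0.0798  0.0822] BR [-0.0616 -0.107 ] FR [-0.1612 -0.1165] FL [-0.1793  0.0726] yaw err 0.0957
[-0.5 -0.9 -0.1  0.2 -1.2  0.7 -1.   0.5 -0.2  0.5 -1.1 -2.1 -0.8 -1.4
  0.9 -1.5 -1.1 -0.6]
pose [0.5926 0.0164 0.057 ]
tcp local [-0.0627 -0.0842]
BL [-0.0788  0.0875] BR [-0.0585 -0.1014] FR [-0.158  -0.1121] FL [-0.1782  0.0768] yaw err 0.107
(-0.11, -0.08) [ 0.4873 -0.0697]
(-0.11, 0.078) [0.4783 0.088 ]
(-0.066, 0.078) [0.5222 0.0905]
```

Call:
carry_out(
  rows=[
    [[-1, 0.5, -0.17, 0, 0.035], [-1, 0.5, -0.16, 0, 0.035], [-1, 0.5, -0.15, 0, 0.035], [-1, 0, 0, 0, 0], [-1, -2.5, -0.3, 0, 0], [-1, -2.5, -0.3, 0, 0], [-1, -0.5, 3.9, 0, 0], [-1, -0.5, 3.9, 0, 0], [-1, -0.5, 3.9, 0, 0], [-1, -0.5, 3.9, 0, 0], [-1, 0, 0, 0, 0]],
  ],
)

```text
clock: 8.35
position: [0.4823, 0.0775, 0.0144]
ee_rot: [-0.001, 0.993, 0.12, -0.001]
contact_force: [0.0, -0.8, -0.3]
width: 0.0001
```

Run:
```python
from h import *
p=snap('side','d7.png')
cv2.imwrite('pics/d7z.png',cv2.resize(p['image'][150:290,220:400,::-1],None,fx=4,fy=4,interpolation=2))
p=snap('scene','s7.png')
cv2.imwrite('pics/s7z.png',cv2.resize(p['image'][180:330,200:370,::-1],None,fx=4,fy=4,interpolation=2))
s=telemetry.get_state();print(s['position'],s['contact_force'])
```

```text
[0.48399924 0.07437036 0.0144433 ] [ 0.51918755 -0.64127112 -0.29320753]
```

View pics/d7z.png

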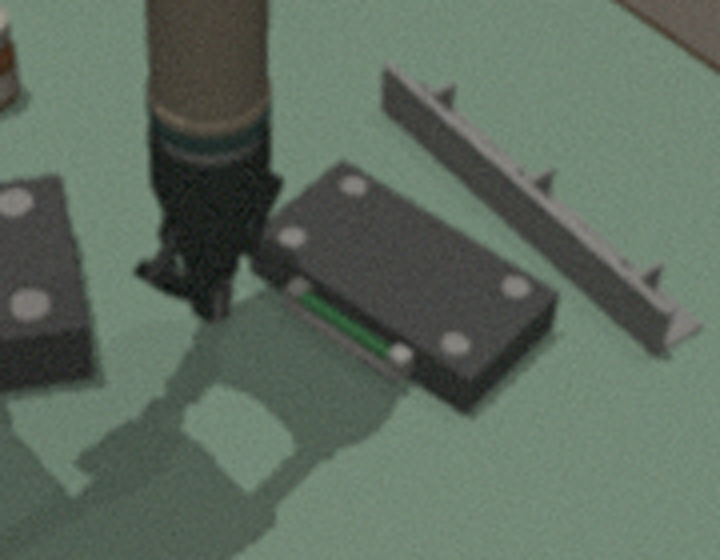

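View pics/s7z.png

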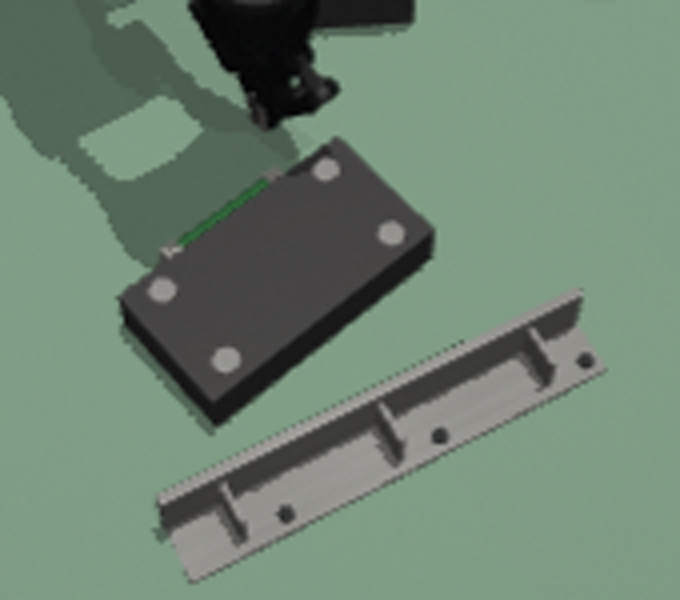

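```bash
cat > m.py <<'E'
from h import *
d=cams.get_image('side');s=cams.get_image('scene')
g=lambda u,v:(220+u/4,150+v/4)
k=lambda u,v:(200+u/4,180+v/4)
def go(S,D,x0,L=()):
    os=[(s,i,z,k(u,v)) for i,z,u,v in S];od=[(d,i,z,g(u,v)) for i,z,u,v in D]
    for o in(os,od,os+od):
        if len(o)<2: continue
        x,r=fit(o,x0);print(r.round(1));report(x)
    for l in L:
        c,s_=np.cos(x[2]),np.sin(x[2]);print(l,np.array([x[0]+c*l[0]-s_*l[1],x[1]+s_*l[0]+c*l[1]]).round(4))
E
python3 - <<'E'
from m import *
T=.04
go([(3,T,338,137),(0,T,434,230),(1,T,214,403),(2,T,120,298),(1,0,216,428),(0,0,430,258)],
 [(0,T,344,160),(1,T,557,294),(2,T,464,378),(2,0,468,413),(1,0,553,323)],[.597,.015,.15],[(-.066,.078),(-.1,.078)])
E
```

```text
[-0.3 -0.7  0.5 -0.2 -0.3  0.3 -1.  -0.4  0.2  0.6  0.9  0.1]
pose [0.5998 0.0184 0.1766]
tcp local [-0.1037  0.0739]
BL [-0.0838  0.0938] BR [-0.0412 -0.0913] FR [-0.1386 -0.1138] FL [-0.1813  0.0714] yaw err 0.2266
[-0.5 -1.4  0.8 -1.   1.1 -0.1 -1.4  0.7 -0.2  1.4]
pose [0.5986 0.0184 0.1663]
tcp local [-0.1032  0.0727]
BL [-0.084   0.0934] BR [-0.0432 -0.0921] FR [-0.1409 -0.1136] FL [-0.1816  0.072 ] yaw err 0.2163
[-0.3 -0.8  0.5 -0.3 -0.5  0.1 -1.1 -0.6  0.   0.4  0.9  0.1 -0.6 -1.4
  1.  -1.3  1.6 -0.3 -0.9  0.4  0.   1. ]
pose [0.5994 0.0184 0.1736]
tcp local [-0.1035  0.0735]
BL [-0.084   0.0938] BR [-0.0418 -0.0915] FR [-0.1393 -0.1137] FL [-0.1815  0.0716] yaw err 0.2236
(-0.066, 0.078) [0.5209 0.0839]
(-0.1, 0.078) [0.4874 0.078 ]
```

Call:
carry_out(
  rows=[
    [[-1, 1.8, 0.5, 0, -0.03], [-1, 1.8, 0.5, 0, -0.03], [-1, 0.43, 0.24, 0, -0.035], [-1, 0.43, 0.24, 0, -0.035], [-1, 0.44, 0.23, 0, -0.035], [-1, 0.44, 0.22, 0, -0.035], [-1, 0.45, 0.21, 0, -0.035], [-1, 0.45, 0.2, 0, -0.035], [-1, 0.46, 0.18, 0, -0.035], [-1, 0.47, 0.16, 0, -0.035], [-1, 0.48, 0.14, 0, -0.035], [-1, 0, 0, 0, 0]],
  ],
)

```text
clock: 9.75
position: [0.5563, 0.1009, 0.0136]
ee_rot: [-0.0, 0.997, -0.071, -0.006]
contact_force: [-9.0, 3.2, 5.9]
width: 0.0
```

Run:
```python
from h import *
p=snap('side','d8.png')
cv2.imwrite('pics/d8z.png',cv2.resize(p['image'][150:290,220:400,::-1],None,fx=4,fy=4,interpolation=2))
p=snap('scene','s8.png')
cv2.imwrite('pics/s8z.png',cv2.resize(p['image'][180:330,200:370,::-1],None,fx=4,fy=4,interpolation=2))
s=telemetry.get_state();print(s['position'],s['contact_force'])
```

```text
[0.55628335 0.10091712 0.01364567] [-7.91845787  3.6315586   5.92349248]
```

View pics/d8z.png

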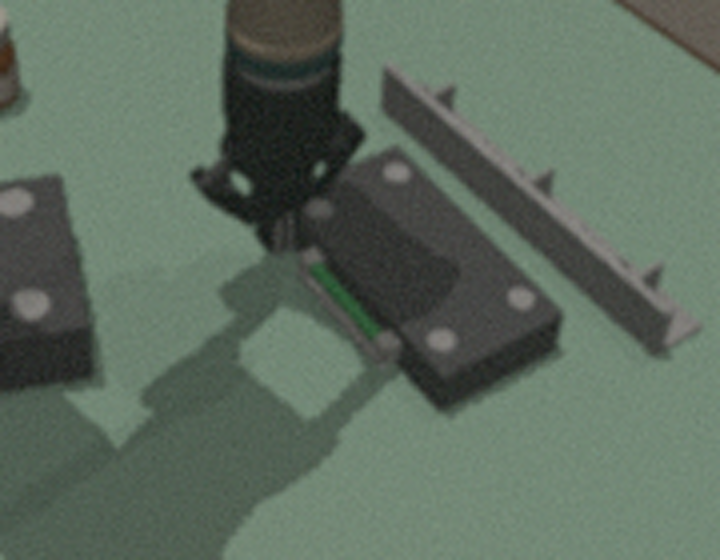

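View pics/s8z.png

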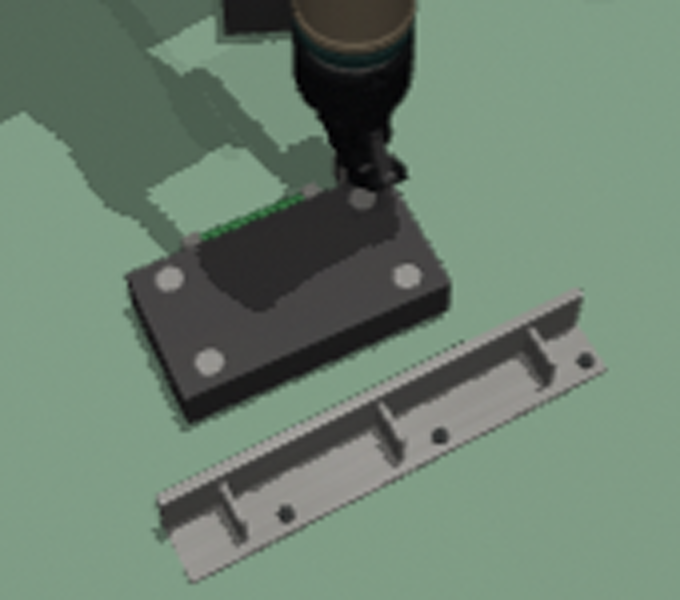

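Run:
```python
from m import *
T=.04
go([(0,T,451,279),(1,T,187,395),(2,T,128,276),(1,0,188,422),(0,0,448,307)],
 [(0,T,399,146),(1,T,562,317),(2,T,440,376),(2,0,443,410),(1,0,560,348)],[.615,.015,-.1],[(-.066,.078),(-.1,.078)])
```

```text
[ 0.5 -0.2 -0.6  0.6 -1.  -1.3  0.4  0.4  0.5 -0.1]
pose [ 0.611   0.0197 -0.0854]
tcp local [-0.0614  0.0762]
BL [-0.0468  0.0851] BR [-0.0535 -0.1048] FR [-0.1535 -0.1013] FL [-0.1468  0.0886] yaw err -0.0354
[-0.1 -1.2  1.  -1.1  0.7  0.  -1.3  1.  -0.5  0.8]
pose [ 0.6132  0.0165 -0.1078]
tcp local [-0.0657  0.0778]
BL [-0.0424  0.0807] BR [-0.0533 -0.109 ] FR [-0.1532 -0.1032] FL [-0.1422  0.0865] yaw err -0.0578
[ 0.2  0.2 -1.   1.1 -1.3 -1.  -0.   0.8  0.2  0.4 -1.7 -1.3  0.4 -1.8
  0.6 -0.2 -1.4  0.7 -1.2  0. ]
pose [ 0.6116  0.0184 -0.0869]
tcp local [-0.0623  0.0774]
BL [-0.046   0.0837] BR [-0.053  -0.1061] FR [-0.1529 -0.1025] FL [-0.1459  0.0874] yaw err -0.0369
(-0.066, 0.078) [0.5526 0.1018]
(-0.1, 0.078) [0.5187 0.1048]
```

Call:
carry_out(
  rows=[
    [[-1, 0.43, 0.13, 0, -0.035], [-1, 0.43, 0.13, 0, -0.035], [-1, 0.43, 0.13, 0, -0.03], [-1, 0, 0, 0, 0], [-1, -2.3, 0.6, 0, 0], [-1, -2.3, 0.6, 0, 0], [-1, -0.75, -3.9, 0, 0], [-1, -0.75, -3.9, 0, 0], [-1, -0.75, -3.9, 0, 0], [-1, -0.75, -3.9, 0, 0], [-1, 0, 0, 0, 0]],
  ],
)

```text
clock: 11.05
position: [0.4977, -0.0438, 0.0144]
ee_rot: [0.001, 0.992, -0.123, 0.0]
contact_force: [-0.2, 0.4, -0.2]
width: 0.0
```

Run:
```python
from h import *
p=snap('side','d9.png')
cv2.imwrite('pics/d9z.png',cv2.resize(p['image'][150:290,220:400,::-1],None,fx=4,fy=4,interpolation=2))
p=snap('scene','s9.png')
cv2.imwrite('pics/s9z.png',cv2.resize(p['image'][180:330,200:370,::-1],None,fx=4,fy=4,interpolation=2))
s=telemetry.get_state();print(s['position'],s['contact_force'])
```

```text
[ 0.49825272 -0.04045897  0.01433719] [ 0.65590655 -0.3576624  -0.33415643]
```

View pics/s9z.png

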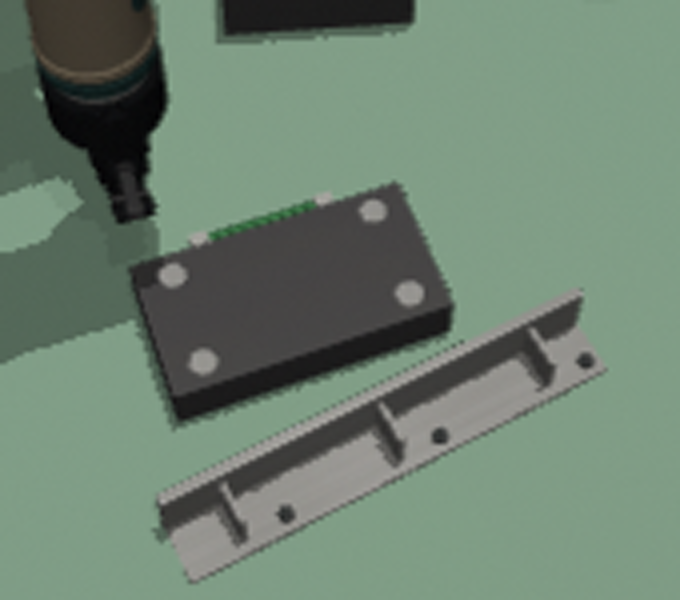

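Run:
```python
from m import *
T=.04
go([(0,T,453,299),(1,T,176,391),(2,T,131,268),(3,T,399,183),(1,0,179,418),(0,0,450,327)],
 [],[.615,.015,-.1],[(-.066,-.078),(-.1,-.078)])
```

```text
[ 0.6  0.2 -0.5  0.8 -0.5 -1.5 -0.  -1.7  0.   0.5  0.6  0.2]
pose [ 0.6158  0.0189 -0.1892]
tcp local [-0.1044 -0.0786]
BL [-0.0325  0.0784] BR [-0.0589 -0.1097] FR [-0.1579 -0.0958] FL [-0.1316  0.0923] yaw err -0.1392
[ 0.6  0.2 -0.5  0.8 -0.5 -1.5 -0.  -1.7  0.   0.5  0.6  0.2]
pose [ 0.6158  0.0189 -0.1892]
tcp local [-0.1044 -0.0786]
BL [-0.0325  0.0784] BR [-0.0589 -0.1097] FR [-0.1579 -0.0958] FL [-0.1316  0.0923] yaw err -0.1392
(-0.066, -0.078) [ 0.5364 -0.0453]
(-0.1, -0.078) [ 0.503  -0.0389]
```

Call:
carry_out(
  rows=[
    [[-1, 1.8, -0.4, 0, 0.02], [-1, 1.8, -0.4, 0, 0.02], [-1, 0.42, -0.25, 0, 0.03], [-1, 0.42, -0.25, 0, 0.03], [-1, 0.43, -0.24, 0, 0.03], [-1, 0.43, -0.23, 0, 0.03], [-1, 0.44, -0.22, 0, 0.03], [-1, 0.44, -0.2, 0, 0.03], [-1, 0.45, -0.2, 0, 0.03], [-1, 0, 0, 0, 0]],
  ],
)

```text
clock: 12.25
position: [0.56, -0.0609, 0.0136]
ee_rot: [-0.0, 1.0, 0.007, -0.005]
contact_force: [-8.3, -1.7, 5.3]
width: 0.0002
```

Run:
```python
from h import *
p=snap('scene','s10.png')
cv2.imwrite('pics/s10z.png',cv2.resize(p['image'][180:330,200:370,::-1],None,fx=4,fy=4,interpolation=2))
s=telemetry.get_state();print(s['position'],s['contact_force'])
```

```text
[ 0.55999714 -0.06088215  0.01359285] [-8.07099903 -2.08565678  4.40893942]
```

View pics/s10z.png

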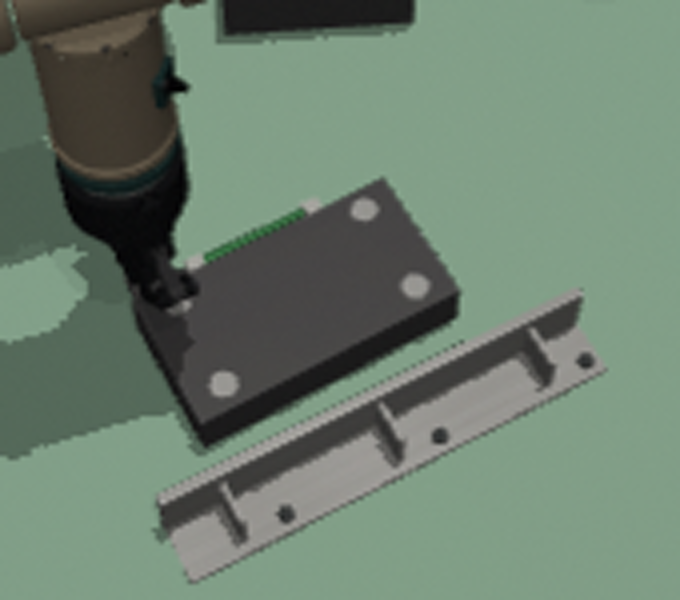

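Run:
```python
from m import *
T=.04
go([(0,T,460,289),(1,T,203,419),(3,T,385,178),(1,0,206,446),(0,0,457,317)],
 [],[.615,.015,-.1],[(-.066,-.078),(-.1,-.078)])
```

```text
[ 0.6 -0.2 -0.8  0.6  0.1 -1.1 -0.4  0.3  0.5 -0.1]
pose [ 0.625  0.018 -0.035]
tcp local [-0.0622 -0.0811]
BL [-0.0375  0.0866] BR [-0.0346 -0.1033] FR [-0.1346 -0.1048] FL [-0.1375  0.0851] yaw err 0.015
[ 0.6 -0.2 -0.8  0.6  0.1 -1.1 -0.4  0.3  0.5 -0.1]
pose [ 0.625  0.018 -0.035]
tcp local [-0.0622 -0.0811]
BL [-0.0375  0.0866] BR [-0.0346 -0.1033] FR [-0.1346 -0.1048] FL [-0.1375  0.0851] yaw err 0.015
(-0.066, -0.078) [ 0.5563 -0.0576]
(-0.1, -0.078) [ 0.5223 -0.0564]
```

Call:
carry_out(
  rows=[
    [[-1, 0.45, -0.2, 0, 0.03], [-1, 0.45, -0.18, 0, 0.03], [-1, 0, 0, 0, 0], [-1, -2.3, -0.1, 0, 0], [-1, -2.3, -0.1, 0, 0], [-1, -0.15, 4.0, 0, 0], [-1, -0.15, 4.0, 0, 0], [-1, -0.15, 4.0, 0, 0], [-1, -0.15, 4.0, 0, 0], [-1, 0, 0, 0, 0]],
  ],
)

```text
clock: 13.4
position: [0.521, 0.0971, 0.0143]
ee_rot: [-0.001, 0.999, 0.038, -0.0]
contact_force: [0.6, -0.3, -0.4]
width: -0.0001
```

Run:
```python
from h import *
p=snap('scene','s11.png')
cv2.imwrite('pics/s11z.png',cv2.resize(p['image'][180:330,200:370,::-1],None,fx=4,fy=4,interpolation=2))
p=snap('side','d11.png')
cv2.imwrite('pics/d11z.png',cv2.resize(p['image'][150:290,220:400,::-1],None,fx=4,fy=4,interpolation=2))
s=telemetry.get_state();print(s['position'],s['contact_force'])
```

```text
[0.52145873 0.09348551 0.01424437] [ 1.45826634 -0.20238662 -0.03335393]
```

View pics/s11z.png

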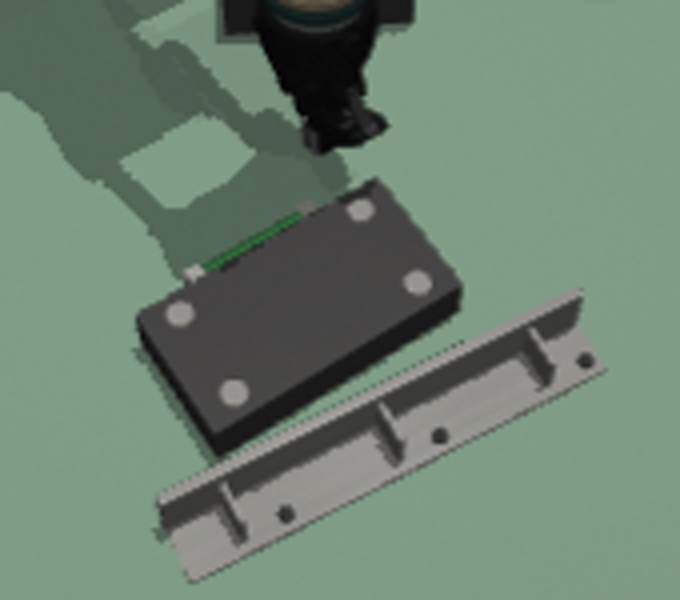

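View pics/d11z.png

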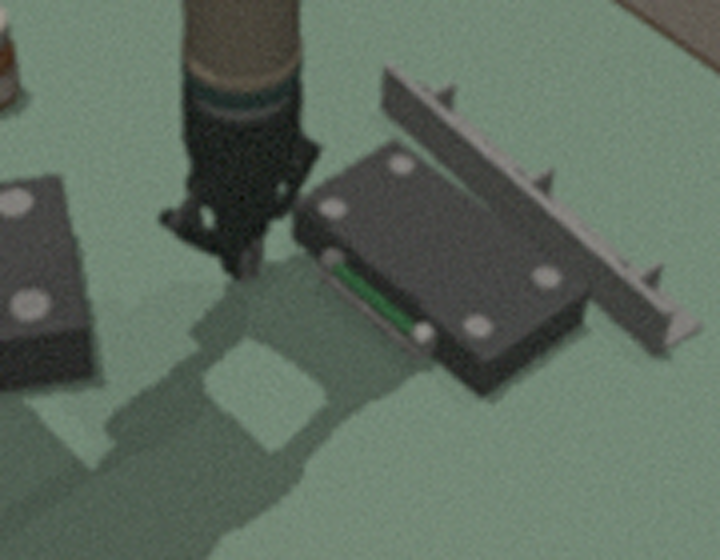

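Run:
```python
from m import *
T=.04
go([(0,T,463,284),(1,T,216,429),(2,T,137,318),(3,T,376,177),(1,0,219,456),(0,0,460,312)],
 [(0,T,396,140),(1,T,590,291),(2,T,484,361),(2,0,487,397)],[.615,.015,-.1],[(-.066,.078),(-.1,.078)])
```

```text
[ 0.4 -0.3 -0.3  1.5 -0.8 -1.1  0.4 -0.8 -0.1  1.1  0.3 -0.2]
pose [0.63   0.0175 0.0453]
tcp local [-0.1048  0.079 ]
BL [-0.0403  0.09  ] BR [-0.0223 -0.0991] FR [-0.1218 -0.1087] FL [-0.1399  0.0805] yaw err 0.0953
[-0.1 -1.1  0.5 -0.9  0.6  0.5 -1.8  1. ]
pose [0.6288 0.0148 0.0351]
tcp local [-0.1043  0.0806]
BL [-0.0404  0.0868] BR [-0.0242 -0.1025] FR [-0.1239 -0.111 ] FL [-0.14    0.0783] yaw err 0.0851
[ 0.2 -0.2 -0.7  1.5 -1.1 -1.1  0.2 -0.7 -0.4  1.1  0.1 -0.1 -0.6 -1.7
  0.3 -1.8  0.6 -0.2 -1.8  0.3]
pose [0.6298 0.0169 0.0426]
tcp local [-0.1048  0.0794]
BL [-0.0402  0.0892] BR [-0.0226 -0.1   ] FR [-0.1222 -0.1092] FL [-0.1397  0.08  ] yaw err 0.0926
(-0.066, 0.078) [0.5606 0.092 ]
(-0.1, 0.078) [0.5266 0.0905]
```

Call:
carry_out(
  rows=[
    [[-1, 1.95, 0, 0, -0.02], [-1, 1.95, 0, 0, -0.02], [-1, 0.42, 0.25, 0, -0.03], [-1, 0.42, 0.24, 0, -0.03], [-1, 0.43, 0.23, 0, -0.03], [-1, 0.44, 0.22, 0, -0.03], [-1, 0.3, 0.12, 0, -0.02], [-1, 0, 0, 0, 0]],
  ],
)

```text
clock: 14.4
position: [0.5768, 0.1005, 0.0134]
ee_rot: [0.001, 0.998, -0.056, -0.005]
contact_force: [-5.9, -1.6, 2.3]
width: 0.0
```

Run:
```python
from h import *
p=snap('scene','s12.png')
cv2.imwrite('pics/s12z.png',cv2.resize(p['image'][180:330,200:370,::-1],None,fx=4,fy=4,interpolation=2))
p=snap('side','d12.png')
cv2.imwrite('pics/d12z.png',cv2.resize(p['image'][150:290,220:400,::-1],None,fx=4,fy=4,interpolation=2))
s=telemetry.get_state();print(s['position'],s['contact_force'])
```

```text
[0.57679024 0.10049429 0.01347412] [-6.02687993 -0.17593879  2.86902942]
```

View pics/s12z.png

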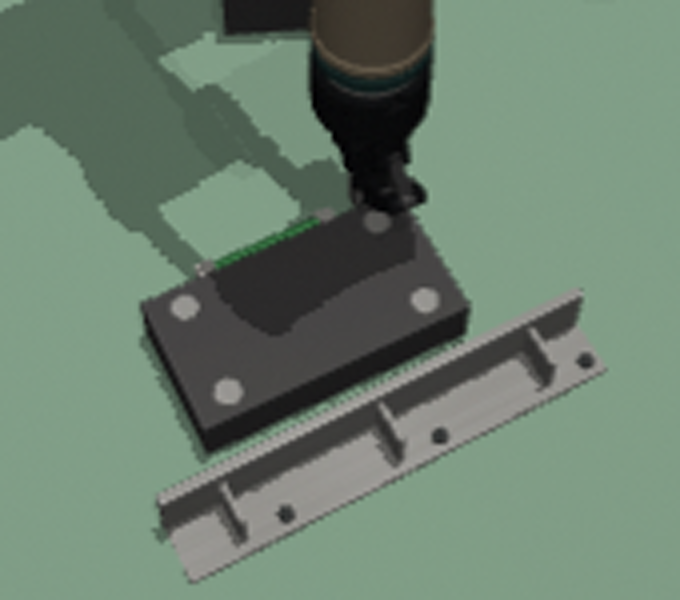

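View pics/d12z.png

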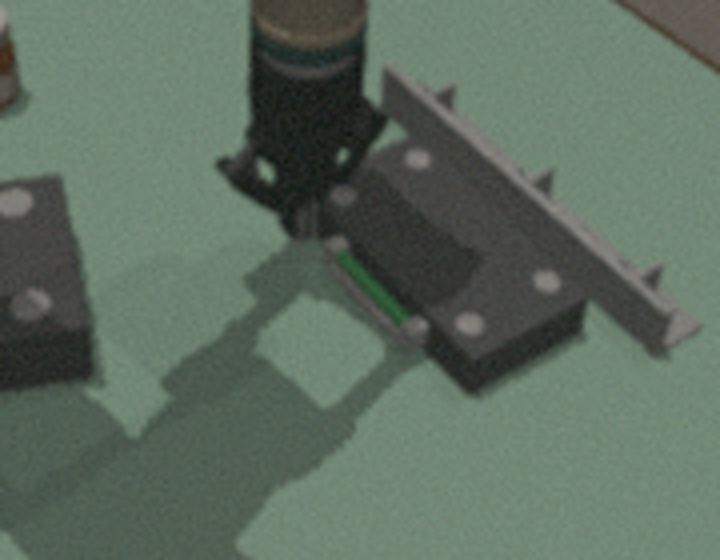

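Run:
```python
from m import *
T=.04
go([(0,T,470,304),(1,T,206,426),(2,T,141,304),(1,0,208,454),(0,0,466,333)],
 [(0,T,416,131),(1,T,586,296),(2,T,471,360),(2,0,475,396),(1,0,582,327)],[.635,.015,-.1],[(-.066,.078),(-.1,.078)])
```

```text
[ 0.5 -0.1 -0.6  0.9 -0.4 -0.8  0.   0.3  0.6 -0.4]
pose [ 0.6342  0.019  -0.0683]
tcp local [-0.0629  0.0774]
BL [-0.0251  0.0864] BR [-0.0286 -0.1036] FR [-0.1286 -0.1017] FL [-0.1251  0.0882] yaw err -0.0183
[-0.4 -0.5  1.2 -0.7  0.6 -0.2 -1.9  0.3 -0.   1.2]
pose [ 0.6342  0.0168 -0.0694]
tcp local [-0.0631  0.0795]
BL [-0.0249  0.0842] BR [-0.0286 -0.1058] FR [-0.1286 -0.1038] FL [-0.1249  0.0861] yaw err -0.0194
[ 0.2 -0.  -0.8  1.2 -0.7 -0.5 -0.2  0.5  0.3 -0.3 -0.7 -0.8  0.9 -1.1
  0.4 -0.5 -2.1 -0.  -0.3  0.8]
pose [ 0.6343  0.0181 -0.0666]
tcp local [-0.0629  0.0784]
BL [-0.0252  0.0856] BR [-0.0283 -0.1044] FR [-0.1283 -0.1027] FL [-0.1251  0.0873] yaw err -0.0166
(-0.066, 0.078) [0.5737 0.1003]
(-0.1, 0.078) [0.5398 0.1026]
```

Call:
carry_out(
  rows=[
    [[-1, 0.4, 0.14, 0, -0.03], [-1, 0.4, 0.14, 0, -0.03], [-1, 0, 0, 0, 0], [-1, -2.3, 0.4, 0, 0], [-1, -2.3, 0.4, 0, 0], [-1, -0.5, -3.95, 0, 0], [-1, -0.5, -3.95, 0, 0], [-1, -0.55, -3.95, 0, 0], [-1, -0.55, -3.95, 0, 0], [-1, 0, 0, 0, 0], [-1, 0, 0, 0, 0]],
  ],
)

```text
clock: 15.7
position: [0.5216, -0.0467, 0.0143]
ee_rot: [-0.0, 0.996, -0.087, -0.0]
contact_force: [-0.4, -0.6, -0.2]
width: 0.0003
```

Run:
```python
from h import *
p=snap('scene','s13.png')
cv2.imwrite('pics/s13z.png',cv2.resize(p['image'][180:330,200:370,::-1],None,fx=4,fy=4,interpolation=2))
s=telemetry.get_state();print(s['position'],s['contact_force'])
```

```text
[ 0.5217025  -0.04566347  0.01428901] [ 0.07687266  0.18546498 -0.1381253 ]
```

View pics/s13z.png

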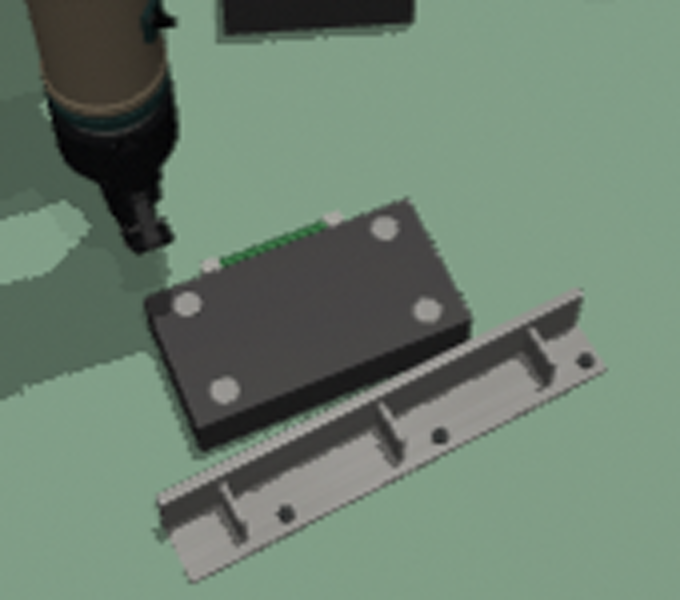

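Run:
```python
from m import *
T=.04
go([(0,T,471,315),(1,T,199,424),(2,T,147,298),(3,T,408,198),(1,0,202,451)],
 [],[.635,.015,-.1],[(-.066,-.078),(-.1,-.078)])
```

```text
[ 0.9  0.2 -0.3  0.7 -1.1 -0.8  0.2 -1.1  0.1  0.3]
pose [ 0.637   0.0193 -0.1308]
tcp local [-0.1059 -0.0782]
BL [-0.0166  0.0834] BR [-0.0319 -0.106 ] FR [-0.1316 -0.0979] FL [-0.1163  0.0915] yaw err -0.0808
[ 0.9  0.2 -0.3  0.7 -1.1 -0.8  0.2 -1.1  0.1  0.3]
pose [ 0.637   0.0193 -0.1308]
tcp local [-0.1059 -0.0782]
BL [-0.0166  0.0834] BR [-0.0319 -0.106 ] FR [-0.1316 -0.0979] FL [-0.1163  0.0915] yaw err -0.0808
(-0.066, -0.078) [ 0.5614 -0.0495]
(-0.1, -0.078) [ 0.5277 -0.045 ]
```

Call:
carry_out(
  rows=[
    [[-1, 2.0, -0.2, 0, 0.02], [-1, 2.0, -0.2, 0, 0.02], [-1, 0.3, -0.05, 0, 0.02], [-1, 0.4, -0.2, 0, 0.02], [-1, 0.42, -0.22, 0, 0.02], [-1, 0, 0, 0, 0], [-1, 0, 0, 0, 0]],
  ],
)

```text
clock: 16.55
position: [0.5686, -0.0516, 0.0135]
ee_rot: [-0.001, 0.999, -0.034, -0.004]
contact_force: [-5.2, 3.0, 2.3]
width: -0.0001
```

Run:
```python
from h import *
p=snap('scene','s14.png')
cv2.imwrite('pics/s14z.png',cv2.resize(p['image'][180:330,200:370,::-1],None,fx=4,fy=4,interpolation=2))
s=telemetry.get_state();print(s['position'],s['contact_force'])
```

```text
[ 0.5686609  -0.05155415  0.01354022] [-5.30733091  2.23087507  1.44145354]
```

View pics/s14z.png

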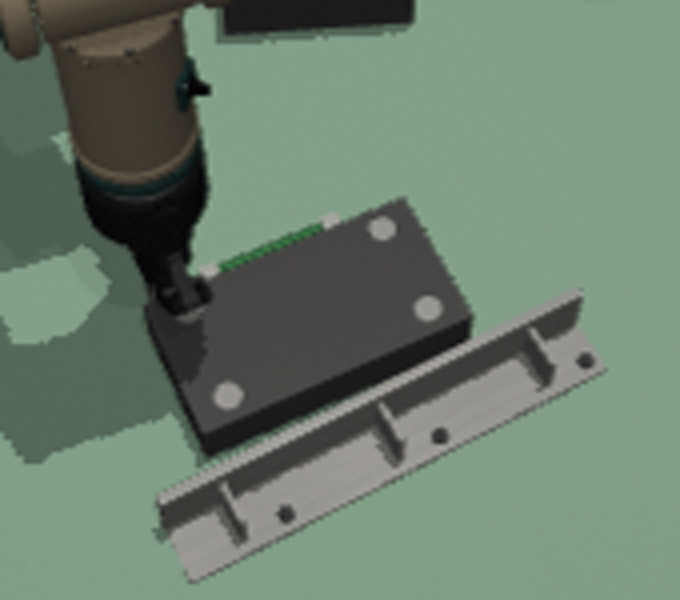

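Run:
```python
from m import *
T=.04
go([(0,T,472,314),(1,T,205,429),(3,T,406,198),(1,0,208,456)],
 [],[.635,.015,-.1],[(-.066,-.078),(-.1,-.078)])
```

```text
[ 1.  -0.1 -0.7  0.6  0.2 -1.3 -0.3  0.2]
pose [ 0.6384  0.0193 -0.1054]
tcp local [-0.0619 -0.0778]
BL [-0.0175  0.0849] BR [-0.0281 -0.1048] FR [-0.1279 -0.0993] FL [-0.1174  0.0905] yaw err -0.0554
[ 1.  -0.1 -0.7  0.6  0.2 -1.3 -0.3  0.2]
pose [ 0.6384  0.0193 -0.1054]
tcp local [-0.0619 -0.0778]
BL [-0.0175  0.0849] BR [-0.0281 -0.1048] FR [-0.1279 -0.0993] FL [-0.1174  0.0905] yaw err -0.0554
(-0.066, -0.078) [ 0.5646 -0.0513]
(-0.1, -0.078) [ 0.5307 -0.0478]
```

Call:
carry_out(
  rows=[
    [[-1, 0.3, -0.14, 0, 0.02], [-1, 0.3, -0.14, 0, 0.02], [-1, 0, 0, 0, 0], [-1, -2.0, 0.1, 0, 0], [-1, -3, 0.1, 0, 0], [-1, -3, 1, 3, 0], [-1, -3, 1, 4, 0], [-1, 0, 1.5, 4, 0], [-1, 2, 1.5, 4, 0], [-1, 3, 0, 4, 0], [-1, 3, 0, 2, 0], [-1, 0, 0, 0, 0]],
  ],
)

```text
clock: 17.9
position: [0.5549, -0.0045, 0.2272]
ee_rot: [0.001, 1.0, -0.014, 0.006]
contact_force: [-0.7, -0.4, -0.7]
width: 0.0001
```

Run:
```python
from h import *
p=snap('scene','s15.png')
cv2.imwrite('pics/s15z.png',cv2.resize(p['image'][180:330,200:370,::-1],None,fx=4,fy=4,interpolation=2))
p=snap('side','d15.png')
cv2.imwrite('pics/d15z.png',cv2.resize(p['image'][150:290,220:400,::-1],None,fx=4,fy=4,interpolation=2))
p=snap('wrist','w15.png')
s=telemetry.get_state();print(s['position'],s['contact_force'])
```

```text
[ 0.54779407 -0.00410937  0.2223916 ] [-0.53050906 -0.46490996 -1.95187675]
```

View pics/s15z.png

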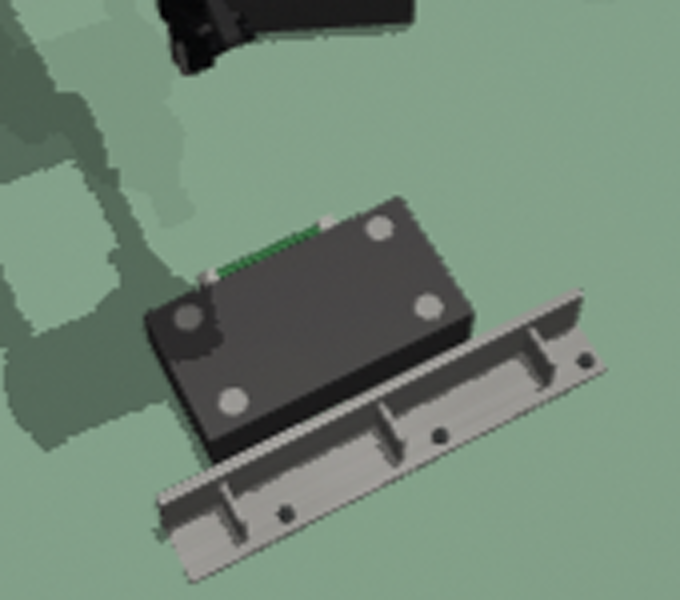

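View pics/w15.png

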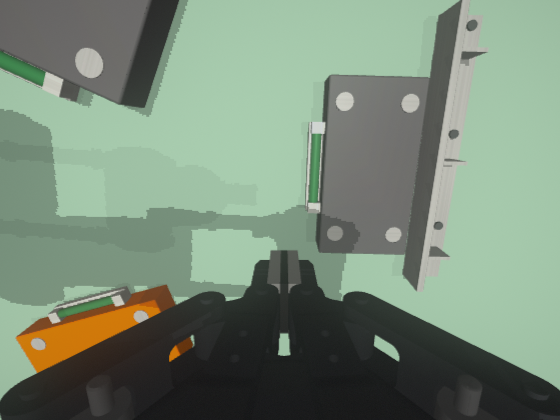

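Run:
```python
from m import *
T=.04
go([(0,T,474,313),(1,T,212,437),(2,T,146,315),(3,T,402,196)],
 [],[.635,.015,-.1])
p=cams.get_image('wrist')
x,r=fit([(p,3,T,(328,75)),(p,2,T,(318,252)),(p,2,0,(321,250)),(p,0,T,(429,78)),(p,1,T,(406,255))],[.64,.02,-.05]);print(r.round(1));report(x)
for u,z in [((464,0),.045),((418,290),.045),((440,15),0),((404,273),0)]:print(ray(p,u,z).round(4))
```

```text
[ 1.  -0.2 -0.3  1.3 -0.5 -0.5  0.1 -0.4]
pose [ 0.6426  0.0182 -0.0574]
tcp local [-0.0937 -0.0279]
BL [-0.0178  0.0866] BR [-0.0192 -0.1034] FR [-0.1192 -0.1027] FL [-0.1178  0.0873] yaw err -0.0074
[ 1.  -0.2 -0.3  1.3 -0.5 -0.5  0.1 -0.4]
pose [ 0.6426  0.0182 -0.0574]
tcp local [-0.0937 -0.0279]
BL [-0.0178  0.0866] BR [-0.0192 -0.1034] FR [-0.1192 -0.1027] FL [-0.1178  0.0873] yaw err -0.0074
[-0.2  0.4  1.   2.4 -5.3 -8.   0.5 -1.1 -0.1  0.7]
pose [ 0.6402  0.0149 -0.0446]
tcp local [-0.0915 -0.0234]
BL [-0.0213  0.0838] BR [-0.0202 -0.1062] FR [-0.1202 -0.1067] FL [-0.1213  0.0833] yaw err 0.0054
[0.7172 0.1708 0.045 ]
[ 0.7013 -0.1239  0.045 ]
[0.7172 0.173  0.    ]
[ 0.7019 -0.1246  0.    ]
```

Call:
carry_out(
  rows=[
    [[-1, 3.5, -1, 0, 0.01], [-1, 3.5, -1, 0, 0], [-1, 3.5, -1, 0, 0], [-1, 3.5, -1, 0, 0], [-1, 0, 0, 0, 0], [-1, 0, 0, 0, 0]],
  ],
)

```text
clock: 18.8
position: [0.6887, -0.0447, 0.2218]
ee_rot: [-0.0, 1.0, -0.01, -0.002]
contact_force: [-0.6, 0.3, -0.8]
width: -0.0004
```

Run:
```python
from h import *
p=snap('wrist','w16.png')
print(p['eye'])
cv2.imwrite('pics/w16z.png',cv2.resize(p['image'][0:290,160:380,::-1],None,fx=2,fy=2,interpolation=2))
```

```text
[0.69144682 0.0226096  0.36526129]
```

View pics/w16z.png

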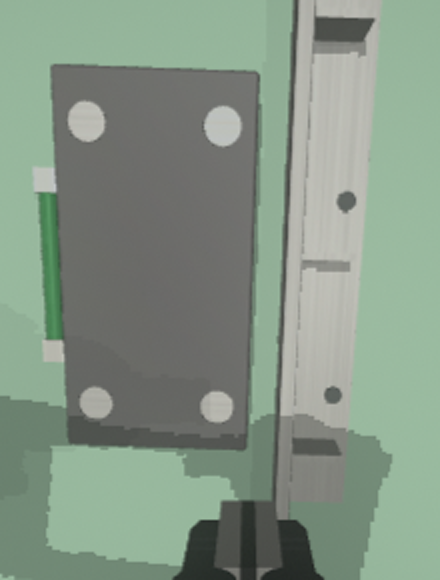

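Run:
```python
from h import *
p=cams.get_image('wrist')
im=p['image']
for r in [20,45,70,100,130,160,190,215]:
    print(r,im[r,278:318].astype(int).sum(1)//3)
```

```text
20 [161 162 162 162 162 162 162 162 162 162 161 162 162 161 161 162 155 154
 154 153 153 154 155 154 154 154 154 125  94  80  74 151 175 178 178 176
 175 174 163 104]
45 [114 114 114 114 114 114 115 114 114 115 106  86 150 163 156 155 155 155
 155 155 155 155 155 155 155 156 156 104  80  91 164 179 182 181 179 178
 176 157 177 186]
70 [170 127 113 113 113 114 113 114 113 107  89 115 122 122 148 155 156 155
 156 156 156 156 155 156 156 156 105  81 100 170 182 182 183 182 179 178
 154 178 187 187]
100 [112 112 112 113 111 112 112 112 104  88 115 123 117 148 155 156 156 156
 156 156 156 156 156 156 138  97  81 150 177 180 182 182 180 177 162 180
 186 188 187 185]
130 [111 111 111 111 111 111 111 103  86 116 124 119 148 156 156 156 157 156
 157 157 157 157 157 115  86  92 163 179 180 182 181 178 174 146 141 141
 152 155 155 155]
160 [109 109 110 111 110 110 102  86 116 156 165 158 156 157 157 157 157 157
 157 157 157 157 106  84 140 177 182 182 182 180 179 161 179 183 183 183
 183 186 185 183]
190 [107 108 108 108 108 100  90 117 156 165 158 157 157 156 156 157 157 157
 157 157 127  91  76 157 180 181 180 178 176 170 146 169 175 175 174 179
 177 176 175 176]
215 [107 105 107  90  83  74 114 124 118 115 116 115 115 116 115 115 116 116
 116 101  82  80 124 134 132 131 128 129 121 128 129 127 130 130 130 129
 130 128 129 128]
```

Run:
```python
from h import *
p=cams.get_image('wrist')
rows=[45,70,100,130,160,190]
def line(us,z):
    P=np.array([ray(p,(u,r),z) for u,r in zip(us,rows)]);k=np.polyfit(P[:,1],P[:,0],1)
    print(k.round(4),np.abs(np.polyval(k,P[:,1])-P[:,0]).max().round(5));return k
so=line([289.6,288.6,287.6,286.5,285.6,284.6],.04)
si=line([288.2,287.2,286.2,285.1,284,283],.04)
b0=line([304.7,303.6,302.4,300.9,299.7,298.3],0)
b1=line([307.4,306.2,304.6,303.4,301.8,300.6],.045)
for b in(b0,b1):
  for s in(so,si):
    print('gap at y .11,.018,-.08',[round(np.polyval(b,y)-np.polyval(s,y),4) for y in(.11,.018,-.08)],'ang',round(b[0]-s[0],4))
```

```text
[0.0534 0.6915] 0.0001
[0.0564 0.6899] 5e-05
[0.0511 0.7085] 0.00011
[0.0521 0.7085] 0.00014
gap at y .11,.018,-.08 [np.float64(0.0167), np.float64(0.017), np.float64(0.0172)] ang -0.0023
gap at y .11,.018,-.08 [np.float64(0.018), np.float64(0.0185), np.float64(0.019)] ang -0.0053
gap at y .11,.018,-.08 [np.float64(0.0169), np.float64(0.017), np.float64(0.0171)] ang -0.0013
gap at y .11,.018,-.08 [np.float64(0.0182), np.float64(0.0186), np.float64(0.019)] ang -0.0043
```

Run:
```python
from h import *
p=cams.get_image('wrist');im=p['image'].astype(int).sum(2)//3
for r in[60,120,170,200]: print(r,im[r,180:202])
for c in[200,230,270]: print(c,im[28:42,c],im[214:230,c])
s=cams.get_image('scene')
T=.04
g=lambda u,v:(160+u/2,v/2)
x,r=fit([(p,0,T,g(259,72)),(p,1,T,g(246,449.5)),(p,2,T,g(69,443.5)),(p,3,T,g(52,65))],[.64,.02,-.05]);print(r.round(1));report(x)
print(fitrect(p,[g(259,72),g(246,449.5),g(69,443.5),g(52,65)]))
d=cams.get_image('side')
cv2.imwrite('pics/fin.png',s['image'][:,:,::-1])
im=s['image'][:,:,::-1];cv2.imwrite('pics/s17z.png',cv2.resize(im[220:310,225:335],None,fx=7,fy=6.6,interpolation=2))
```

```text
60 [163 163 163 162 163 162 162 117 106 108 108 108 107 108 124 173 184 183
 183 182 183 183]
120 [164 115  95  97 102 108 104  93  87  81  90 105 107 107 106 106 106 106
 106 106 106 106]
170 [156 161 165 162 161 160 147 143 145 143 141 143 110 100 101 101 102 101
 101 101 101 101]
200 [152 151 151 151 150 154 155 155 155 156 155 155 156 121  97 100 101 100
 101 101 136 161]
200 [161 161 161 161 156 111  98 108 107 108 108 108 107 108] [ 80  80  80  80  80  80  79  82 114 157 164 163 163 164 163 164]
230 [161 161 162 161 162 158 127 100 111 111 110 110 109 110] [ 80  83  83  84  84  84  84  84  83  96 130 164 164 163 164 164]
270 [162 162 162 161 162 162 162 157 106 107 113 113 113 113] [106 105 102  84  84  83  83  83  84  85  90 123 122 123 123 123]
[ 0.5  0.   0.3  0.2 -0.2  0.3 -0.6 -0.4]
pose [ 0.6426  0.0162 -0.0543]
tcp local [ 0.0491 -0.0578]
BL [-0.018   0.0847] BR [-0.0188 -0.1053] FR [-0.1188 -0.1049] FL [-0.118   0.0851] yaw err -0.0043
(array([0.64261066, 0.01623841]), np.float64(-0.05454885514976024), array([0.18977922, 0.09939022, 0.18933709, 0.09897386]), np.float64(0.0005261071408345641))
```

View pics/fin.png

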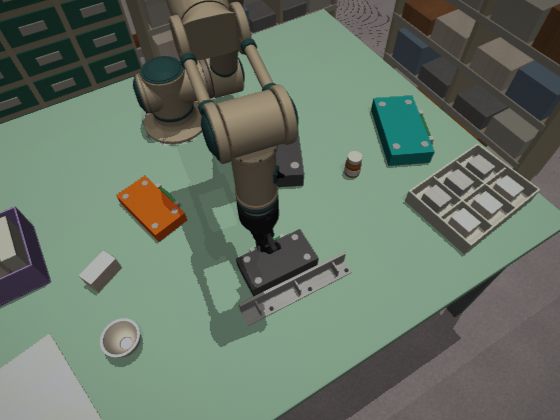

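Run:
```python
from h import *
p=cams.get_image('scene')
for t in ['pill_jar','mortar','carton']: print(t,finder.boxes_of(p,t)[:1])
print(manip.sign_off())
```

```text
pill_jar [{'xy': [353.8, 164.5], 'confidence': 0.75}]
mortar [{'xy': [121.4, 337.0], 'confidence': 0.91}]
carton [{'xy': [100.8, 268.4], 'confidence': 0.76}]
the job is handed in; nothing more can be done
None
```

The stone now stands square to the backstop with a clear gap of about 17–18.5 mm, a little under the 20 mm asked. I handed the job in at about 19 s, well inside the 72 s. I walked it there by pushing alternately on the free ends of its front face with the closed fingertips.

**What the last checks showed:**
- **Squareness:** the stone is within about 0.005 rad of the backstop.
- **Gap:** the views disagree by a couple of millimetres. The wrist view straight down over the gap gave about 17 mm, and the scene camera and an earlier wrist view gave about 18.5–19 mm. I did not correct it, because the stone can't be pushed back from the front.
- **Ends:** the stone's ends lie at about −105 and +85 mm along the backstop, inside its ±150 mm.
- **Contacts:** the closest the stone's back came to the backstop at any check was about 16 mm. By the measured poses, the fingertips stayed clear of the spirit level. In the force readings I took, the push force stayed at about 9 N.
- **Bystanders:** the jar, mortar and carton are where they were, to within 2–3 pixels in the scene image. The arm ended raised and clear of everything.

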